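Slide the solar-cell carrier into its locating notches and close the keeper

TASK

With your fingertips, push the cell-carrier board along its two rails until it drops into the locating notches at the ribbon comb, then push the small keeper arm beside the rail round to its stop so that it lies across the edge of the board. Only push: do not lift the board, do not press on the grey cells, and leave the other things on the bench where they are.

Things in the scene. Friction and masses are not known exactly. Their poses are not given: they have to be found in the camera images.
- fixture: Stringing fixture fixed to the bench: grey base plate 445 x 170 x 6 mm with two rails and a swing keeper. Origin: on the bench, midway between the rails, below the centre of the seated board. Its +x is the direction in which the board must slide, the keeper stands on its +y side, z is up. It lies roughly crosswise, +x towards the robot's left; place and yaw vary.
- rail_start (a point): Middle of the open end of the rails, level with their tops (fixture x = -285 mm, 24 mm above the bench). Two aluminium rails, 385 mm long, the 80 mm between them clear down to the base plate (6 mm above the bench). Outside each a thin steel guide, 33 mm high, outer faces 154 mm apart. The board starts near this end.
- comb (a point): Top centre of the black toothed ribbon comb, 130 mm wide, 46 mm above the bench, that stands across the other end of the rails (fixture x = 115 to 127 mm); the seated board's front edge comes within about 25 mm of it.
- notch (a point): Where board's origin comes to lie when seated: 16 mm above the bench over the fixture's origin. Each rail top has two notches, 19 mm long, 8 mm deep: at x = +70 mm on its inner half for the front feet, at x = -70 mm on its outer half for the rear feet. All four feet drop together, 8 mm straight down, and the notch walls stop the board (play 2.5 mm each way).
- board: Brown carrier board, loose, 0.4 to 0.9 kg: plate 180 (along its x, the sliding direction) x 140 x 8 mm on four black feet 11 mm high. Origin: its centre, level with the feet's undersides; axes as the fixture's (1.5 mm side play). Plate 35 to 43 mm above the bench while riding the rails, 27 to 35 mm when seated. Starts 100 to 190 mm short. Slides at 1 to 3 N; at 40 to 60 mm/s it drops in by itself.
- board_back (a point): Middle of the board's back edge, which faces away from the comb, at half the plate's thickness (board x = -90 mm, 15 mm above its origin). A closed fingertip pair let down between the rails can push here.
- cells: Nine thin grey solar cells on a pale sheet, 136 x 96 mm, fixed on the middle of the board's top: 22 mm of bare board is left all round, cell tops are about 2 mm above the board. Fragile: do not press. Origin: centre of the sheet's underside.
- keeper (a joint): Angle of the keeper arm about its upright pivot (rad). Near 0 (starts -0.3 to 0.3) it is open and points along the fixture's +x beside the rail. It grows as the arm swings inwards (clockwise from above) to its stop at 1.57: closed, pointing along the fixture's -y across the board's edge. Stiff (about 1 N at the peg); stays where it is left.
- keeper_pivot (a point): Top of the keeper arm over its pivot: fixture x = 0, y = +110 mm, 45 mm above the bench.
- keeper_peg (a point): Top centre of the black upright peg, 12 mm diameter, 28 mm tall, on the keeper arm 47 mm from the pivot; its top is 73 mm above the bench. The flat steel arm, 14 mm wide, reaching 57 mm from the pivot, lies 37 to 45 mm above the bench: it passes 2 mm over the seated board but runs into one still riding on the rails.
- flux_bottle: Bystander, leave alone: small amber flux bottle with a white cap, 38 mm diameter, 88 mm tall. Origin: centre of its underside.
- tip_tin: Bystander, leave alone: low round metal tip-cleaner tin, 54 mm diameter, 26 mm tall. Origin: centre of its underside.
- ribbon_spool: Bystander, leave alone: flat metal spool of ribbon lying on its side, 84 mm diameter, 26 mm tall. Origin: centre of its underside.
- utility_knife: Bystander, leave alone: grey utility knife lying flat, 145 mm long, 24 mm wide, 16 mm tall. Origin: centre of its underside.
- tweezers: Bystander, leave alone: steel tweezers lying flat, about 125 mm long, 10 mm tall. Origin: centre of its underside.
- cell_tray: Bystander, leave alone: open clear tray of spare grey cells, 125 x 165 mm, 35 mm tall. Origin: centre of its underside.
There are look-alikes about, which are no part of the job. Leave any orange look-alike of the board alone.

How it is judged:
On the way, in this order (a step that is already met when the one before it is completed fails the run):
1. the board has dropped into the notches and lies level in them (x of board in the frame of notch between -0.005 and 0.005 m and y of board in the frame of notch between -0.005 and 0.005 m and z of board in the frame of notch below 0.002 m and angle between the z axis of board and the z axis of fixture, either way round below 0.03 rad), for 0.2 s.
2. the keeper arm lies across the edge of the seated board (all of step 1 and value of joint keeper above 1.4 rad), for 0.2 s.
At the end, for the whole second after the job is handed in: The board lies still and level in the notches (origin within 5 mm along and across and 2 mm in height of the notch point, level within 0.03 rad) and the keeper arm is across its edge, at or within 0.17 rad of its stop (all of step 2 and linear speed of board below 0.02 m/s); the robot touches nothing.
It fails at once if the board is lifted off its rails (more than 12 mm above riding height) or tipped (z of board in the frame of notch above 0.02 m or angle between the z axis of board and the z axis of fixture, either way round above 0.15 rad).
It fails at once if the robot presses on the cells (more than 1 N) (contact force between any of the fingers, the arm and cells above 1 N).
It fails at once if a bystander is moved more than 20 mm or lifted (distance of any of flux_bottle, tip_tin, ribbon_spool, utility_knife, tweezers, cell_tray from where it was at the start of the episode above 0.02 m).
It also fails if it takes over 48 s, if anything falls off the work surface, if the arm or the gripper's body presses on something with over 40 N, if the wrist force passes 120 N, or if a joint passes its speed limit or range.

ROBOT

A 6-joint arm with a two-finger parallel gripper is mounted at the origin on the work surface. World frame = base frame: x ahead of the robot, y to its left, z up, the work surface at z = 0. Lengths are in m, angles in rad, forces in N, time in s.
With the tool pointing down it reaches from about 0.35 to 0.975 m from the base axis. Payload 4.9 kg.
Tool frame: the origin (TCP) lies at the very end of the fingers, on their centre line; the grasp point (between the pads) lies ctrl.grip_point_offset behind it (ctrl.grip_point_offset is the distance from the TCP to the grasp point, in m); z points along the fingers, y is the line along which they close (so a half turn about z gives the same grasp; the last joint's range is limited). The gripper opens to 85 mm and grips with 20 to 120 N. Pads are 22 mm wide; open, the fingers measure 114 mm over their backs; the gripper's body (76 mm by 85 mm) begins 54 mm behind the grasp point. The pads swing forward as they close: fully open they stand 13 mm farther back than shut.
Start: joints at [1.156, 0.053, 1.613, -0, 1.476, -0.119], TCP at [0.182, 0.598, 0.231] pointing down, gripper open.
Joint ranges: [-3.01, 3.01], [-1.01, 2.22], [0.06, 2.58], [-1.02, 4.17], [0.09, 2.62], [-3.14, 3.14]. Speed limits (rad/s): [2.57, 2.57, 3.14, 3.14, 3.14, 3.14].

INTERFACE

Orientations are given as a rotation vector (axis times angle).
In Python, from station import ctrl gives the robot as it stands. The module is installed in compiled form; this text tells all that it offers.
- The arm moves only by the tool drive_tool, never from a script. Its argument "steps" is a list of rows, each an object with "translation": the shift along the tool's x, y, z normalised to -1 to 1, where 1 is 4 cm, a list of three; "angular": the turn, a rotation vector about the tool's x, y, z normalised to -1 to 1, where 1 is 8 degrees, a list of three; "gripper": the opening, from 0 (shut) to 1 (fully open). In form: [{"translation": [dx, dy, dz], "angular": [wx, wy, wz], "gripper": gripper}, ...]. A call has 1 to 8 rows; each row shifts and turns the commanded pose from where the row before left it, along the tool's axes as they then stand; what a row does not reach is not made up. A row lasts 1/8 s, in which the tool goes at most 62.5 mm and 10.7 degrees, less where a joint would pass 70% of its speed; a pose out of reach is approached as far as the arm can. A call with a number of a shift or a turn outside -1 to 1 is refused whole. A call with a gripper value outside its range is refused whole. The fingers move at their own pace and stop on an object; "force" is the grip in N (left out, the last holds). Time passes only in rows, so rows that do not move let the fingers close. It gives the time, the measured TCP pose, the force, the opening and the grip force at its end, in the units of the state.
- ctrl.get_obs(): the state, without advancing time (a new reading comes with each control period).
- ctrl.get_image(name): name is "scene" or "top" or "wrist"; returns a dict with "color" (420x560x3 uint8, red, green, blue), "depth" (420x560 float32, m along the optical axis (not along the pixel's ray), 0 where there is no reading), "fx", "fy", "cx", "cy" (pixels), "R" (3x3) and "t" (3): a world point X has camera coordinates R X + t. Camera axes: x right, y down, z forward; pixel columns grow to the right and rows downward; lengths in m; the calibration is good to about 2 mm. The wrist camera is an equidistant fisheye: a pixel r from the principal point sees the ray r / f radians off the axis. A picture is of the moment at which its call begins.
- ctrl.finish_job(): hands the job in; it is judged then, once.
The state is a dict: "t": time; "q": joint angles; "dq": joint speeds; "effort": joint torques, N m; "tool_pos": TCP position; "tool_rot": TCP orientation; "contact_force": force on the tool from outside, world axes, zero at the start; "wrist_torque": the same for the moment, N m; "opening": finger opening in m; "grip_force": force on a finger pad.
Only numpy, scipy, OpenCV 4.12 (cv2) and the standard library are available. Lean on these libraries where they do the work, as an engineer would, in place of code of your own. Each camera call takes 0.05 s, during which the arm holds its last target. There are 200 camera calls.

## Working session

There is one attempt and no reset: what is moved stays moved. The work goes in short steps, Python scripts to look and compute and a tool call to move; the robot and the scene stay as the last step left them, time stands still between calls to the robot, and variables do not carry over. Pictures are saved under pics/ and viewed, at most 10 in all, crops included, and the job is handed in when it is done.

Besides the shell and the picture viewer there is one more tool, called after "Emit:" as name([rows], argument=value, ...), one row to a line, values as JSON. drive_tool: Moves the arm, as the interface text tells. Its arguments: {"type":"object","properties":{"steps":{"type":"array"},"force":{"type":"number"}},"required":["steps"]}

```bash
mkdir -p pics; cat > h.py <<'E'
import numpy as np, cv2
from station import ctrl
def save(im,n): cv2.imwrite(f'pics/{n}.png',im['color'][:,:,::-1])
def cast(im,u,v,z):
    d=np.array([(u-im['cx'])/im['fx'],(v-im['cy'])/im['fy'],1.])
    R=im['R'];c=-R.T@im['t'];d=R.T@d
    return c+d*(z-c[2])/d[2]
def cloud(im):
    v,u=np.mgrid[:420,:560];d=im['depth']
    P=np.stack([(u-im['cx'])/im['fx']*d,(v-im['cy'])/im['fy']*d,d],-1)
    return (P-im['t'])@im['R']
E
python3 - <<'E'
from h import *
import pickle
a=ctrl.get_image('top');b=ctrl.get_image('scene')
pickle.dump((a,b),open('i.pkl','wb'))
save(a,'top0');save(b,'scene0')
for i in(a,b):print(i['fx'],i['cx'],i['cy'],-i['R'].T@i['t'],i['R'].round(2).tolist())
o=ctrl.get_obs();print(o,ctrl.grip_point_offset)
E
```

```text
449.9466330505856 277.7042861224586 208.11215195293724 [0.35572909 0.03319105 1.34642461] [[-0.01, -1.0, -0.0], [-0.99, 0.01, -0.15], [0.15, 0.0, -0.99]]
531.1701715295494 292.34756459597077 210.9418049129162 [1.48370579 0.00535782 0.93931816] [[0.05, 1.0, 0.01], [0.7, -0.02, -0.72], [-0.72, 0.04, -0.7]]
{'t': 0.1, 'q': array([ 1.15601049e+00,  5.32802110e-02,  1.61415720e+00,  3.45206420e-05,
        1.47601000e+00, -1.18984145e-01]), 'dq': array([ 0.00056945, -0.00147334, -0.00288246, -0.00127183,  0.00066337,
        0.00048386]), 'effort': array([-1.91587033e-04, -3.94900954e+01, -3.71361315e+01, -3.91856531e-05,
        3.93959926e-03, -4.22396454e-06]), 'tool_pos': array([0.18194324, 0.59734036, 0.23019225]), 'tool_rot': array([-4.62880049e-01, -3.10677602e+00,  2.79559212e-03]), 'contact_force': array([-0.18163199, -0.28951254, -0.47019013]), 'wrist_torque': array([ 0.02344441,  0.0127772 , -0.00175676]), 'grip_force': 0.0, 'opening': 0.08553248162398601} 0.0187
```

View pics/top0.png

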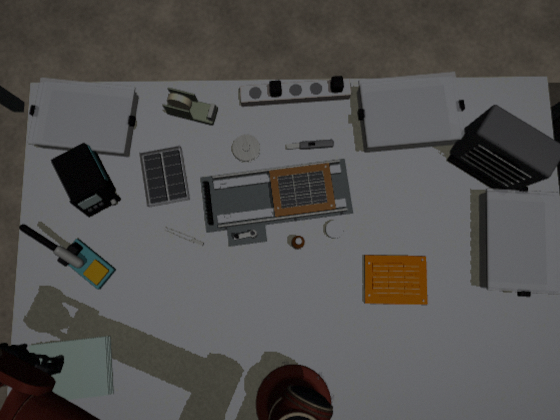

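View pics/scene0.png

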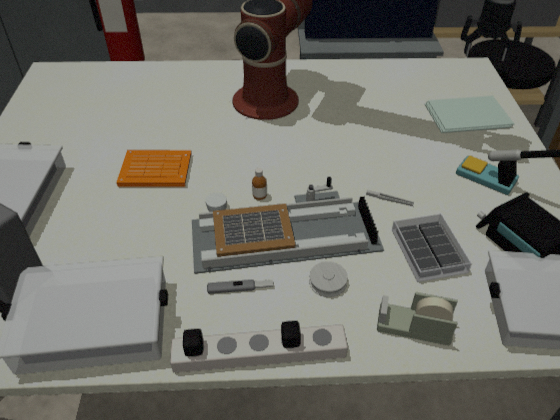

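The board candidates in the top view are the brown plate at (303,190) on the rails and the orange look-alike at (395,280). I choose the brown one at (303,190). The keeper is at about (243,235) and the comb at about (208,202). Next I measure and check a close crop.

```bash
python3 - <<'E'
from h import *
import pickle
a,b=pickle.load(open('i.pkl','rb'))
def brown(im):
    h=cv2.cvtColor(im['color'],cv2.COLOR_RGB2HSV)
    m=((h[...,0]>6)&(h[...,0]<20)&(h[...,1]>100)&(h[...,2]>60)&(h[...,2]<200)).astype(np.uint8)
    return m
for n,im,roi in(('top',a,(150,225,195,360)),('scene',b,(190,265,190,385))):
    m=brown(im);k=np.zeros_like(m);r=roi;k[r[0]:r[1],r[2]:r[3]]=m[r[0]:r[1],r[2]:r[3]]
    k=cv2.morphologyEx(k,cv2.MORPH_OPEN,np.ones((2,2)))
    c=max(cv2.findContours(k,0,2)[0],key=cv2.contourArea)
    P=np.array([cast(im,u,v,.043)[:2] for u,v in c[:,0]])
    rc=cv2.minAreaRect((P*1000).astype(np.float32));print(n,rc,cv2.boxPoints(rc).round(0).tolist())
# heights from cloud
for n,im in(('top',a),('scene',b)):
    P=cloud(im).reshape(-1,3);col=im['color'].reshape(-1,3).astype(int)
    reg=(P[:,0]>.35)&(P[:,0]<.62)&(P[:,1]>-.2)&(P[:,1]<.3)
    dark=reg&(col.max(1)<45)&(P[:,2]>.03)&(P[:,1]>.19)
    print(n,'comb',dark.sum(),P[dark].mean(0) if dark.any() else 0, cv2.minAreaRect((P[dark][:,:2]*1000).astype(np.float32)))
    pk=reg&(P[:,0]<.42)&(P[:,1]>.05)&(P[:,2]>.05);print('peg',pk.sum(),P[pk].round(3)[:30].tolist())
t=cv2.resize(a['color'][140:255,190:365],None,fx=4.5,fy=4.5,interpolation=2)[:,:,::-1]
cv2.imwrite('pics/crop.png',np.clip(t*1.5,0,255).astype(np.uint8))
E
```

```text
top ((604.9208374023438, -39.96868133544922), (138.95846557617188, 178.46517944335938), 6.761268138885498) [[525.0, 40.0], [546.0, -137.0], [684.0, -120.0], [663.0, 57.0]]
scene ((620.259521484375, -32.17980194091797), (144.07684326171875, 178.2598876953125), 6.434342861175537) [[539.0, 48.0], [559.0, -129.0], [702.0, -113.0], [682.0, 64.0]]
top comb 147 [0.56749154 0.24092569 0.03856465] ((565.9067993164062, 241.15261840820312), (108.23631286621094, 12.471588134765625), 6.6048383712768555)
peg 0 []
scene comb 162 [0.56921752 0.2409563  0.03955562] ((566.4486083984375, 241.81768798828125), (104.82289123535156, 10.721927642822266), 5.997365474700928)
peg 0 []
```

View pics/crop.png

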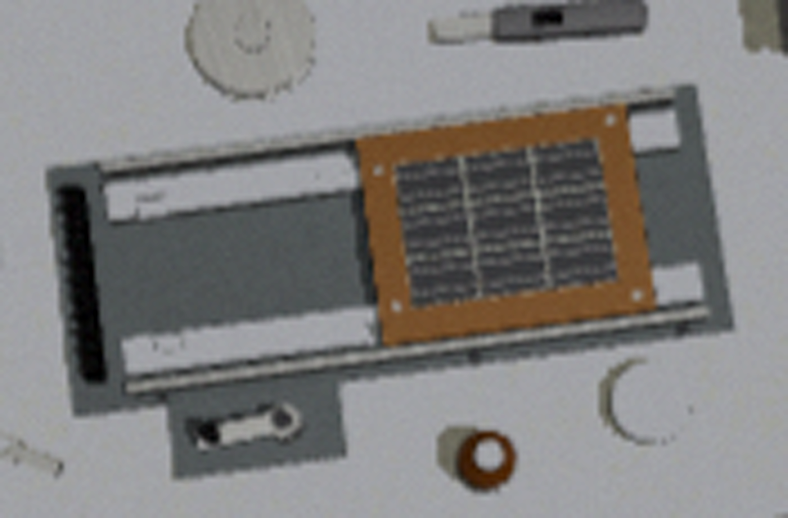

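```bash
python3 - <<'E'
from h import *
import pickle
a,b=pickle.load(open('i.pkl','rb'))
for n,im,r,pk,comb in(('top',a,(150,225,195,360),(236,236),(207,203)),('scene',b,(190,265,190,385),(328,183),(368,221))):
    h=cv2.cvtColor(im['color'],cv2.COLOR_RGB2HSV);C=cloud(im)
    m=(h[...,0]>6)&(h[...,0]<20)&(h[...,1]>100)&(h[...,2]>60)&(h[...,2]<200)
    k=np.zeros_like(m);k[r[0]:r[1],r[2]:r[3]]=m[r[0]:r[1],r[2]:r[3]]
    P=C[k];P=P[P[:,2]>.02];print(n,np.percentile(P[:,2],[5,50,95]).round(4),cv2.minAreaRect((P[:,:2]*1000).astype(np.float32)))
    tb=C[300:330,200:240] if n=='top' else C[130:140,200:230];print('bench z',np.median(tb[...,2]))
    u,v=pk
    s=np.s_[v-10:v+11,u-12:u+30] if n=='top' else np.s_[v-8:v+25,u-35:u+12]
    Q=C[s].reshape(-1,3);col=im['color'][s].reshape(-1,3)
    q=(Q[:,2]>.047);print('peg',np.c_[Q[q]*1000,col[q]].round(0).astype(int).tolist())
    dk=(col.max(1)<40);vv,uu=np.mgrid[s];print('dark px',list(zip(uu.ravel()[dk],vv.ravel()[dk])))
E
```

```text
top [0.038  0.0426 0.047 ] ((522.42236328125, -44.077980041503906), (319.1112365722656, 182.19924926757812), 4.854935646057129)
bench z -0.0007515646388349377
peg [[489, 107, 49, 83, 85, 82], [485, 109, 58, 39, 39, 39], [482, 113, 53, 38, 37, 37], [482, 110, 53, 32, 31, 34], [483, 107, 48, 32, 31, 33], [480, 119, 47, 105, 104, 102], [480, 116, 48, 67, 68, 67], [480, 113, 53, 37, 37, 38], [479, 109, 56, 34, 34, 35], [479, 107, 54, 34, 32, 36], [480, 104, 51, 42, 42, 41], [476, 154, 71, 11, 11, 11], [478, 148, 49, 72, 74, 72], [477, 139, 50, 102, 101, 99], [477, 113, 52, 53, 53, 53], [476, 109, 56, 39, 39, 41], [476, 107, 57, 49, 49, 48], [477, 104, 53, 66, 66, 65], [477, 101, 49, 90, 90, 88], [473, 160, 72, 12, 13, 13], [473, 157, 73, 11, 11, 13], [473, 154, 73, 5, 5, 4], [473, 151, 72, 10, 8, 8], [473, 109, 58, 75, 74, 74], [474, 107, 48, 83, 83, 82], [470, 160, 72, 22, 22, 22], [470, 157, 74, 9, 7, 8], [470, 154, 71, 12, 12, 12], [470, 151, 74, 13, 11, 13], [471, 150, 59, 34, 33, 32], [472, 133, 48, 107, 106, 106], [467, 160, 68, 59, 59, 60], [467, 157, 70, 31, 29, 28], [467, 154, 6
[... 5028 characters left out ...]
.int64(330), np.int64(181)), (np.int64(327), np.int64(182)), (np.int64(328), np.int64(182)), (np.int64(329), np.int64(182)), (np.int64(330), np.int64(182)), (np.int64(327), np.int64(183)), (np.int64(328), np.int64(183)), (np.int64(329), np.int64(183)), (np.int64(327), np.int64(184)), (np.int64(328), np.int64(184)), (np.int64(329), np.int64(184)), (np.int64(327), np.int64(185)), (np.int64(328), np.int64(185)), (np.int64(329), np.int64(185)), (np.int64(328), np.int64(186)), (np.int64(329), np.int64(186)), (np.int64(309), np.int64(188)), (np.int64(310), np.int64(188)), (np.int64(311), np.int64(188)), (np.int64(310), np.int64(189)), (np.int64(311), np.int64(189)), (np.int64(312), np.int64(189))]
```

The crop shows the brown board, with grey cells, at the right end of the rails. The comb is on the left and the keeper is open at lower left, with its peg at about (205,430) and pivot at about (288,418).

Fixture estimate: origin ≈ (0.587, 0.122), +x = (-0.115, 0.993). The board has about 163 mm to travel. I turn the tool to the fixture axes, close the fingers and travel high.

Emit:
drive_tool([
  {"translation": [0, 0, 0], "angular": [0, 0, -0.98], "gripper": 0},
  {"translation": [0, 0, 0], "angular": [0, 0, -0.98], "gripper": 0},
  {"translation": [0, 0, 0], "angular": [0, 0, -0.98], "gripper": 0},
  {"translation": [-0.4, -0.95, 0], "angular": [0, 0, 0], "gripper": 0},
  {"translation": [-0.4, -0.95, 0], "angular": [0, 0, 0], "gripper": 0},
  {"translation": [-0.4, -0.95, 0], "angular": [0, 0, 0], "gripper": 0},
  {"translation": [-0.4, -0.95, 0], "angular": [0, 0, 0], "gripper": 0},
  {"translation": [-0.4, -0.95, 0], "angular": [0, 0, 0], "gripper": 0},
])

```text
t: 1.1
tool_pos: [0.2837, 0.4168, 0.2308]
tool_rot: [0.181, -3.136, 0.001]
contact_force: [0.8, 0.0, 1.0]
opening: -0.0003
grip_force: 0.0
```

Emit:
drive_tool([
  {"translation": [-0.4, -0.95, 0], "angular": [0, 0, 0], "gripper": 0},
  {"translation": [-0.4, -0.95, 0], "angular": [0, 0, 0], "gripper": 0},
  {"translation": [-0.4, -0.95, 0], "angular": [0, 0, 0], "gripper": 0},
  {"translation": [-0.4, -0.95, 0], "angular": [0, 0, 0], "gripper": 0},
  {"translation": [-0.4, -0.95, 0], "angular": [0, 0, 0], "gripper": 0},
  {"translation": [-0.4, -0.95, 0], "angular": [0, 0, 0], "gripper": 0},
  {"translation": [-0.4, -0.95, 0], "angular": [0, 0, 0], "gripper": 0},
  {"translation": [-0.4, -0.95, 0], "angular": [0, 0, 0], "gripper": 0},
])

```text
t: 2.1
tool_pos: [0.4456, 0.1296, 0.2309]
tool_rot: [0.18, -3.136, -0.0]
contact_force: [-0.4, 0.5, 0.1]
opening: 0.0
grip_force: 0.0
```

Emit:
drive_tool([
  {"translation": [-0.4, -0.95, 0], "angular": [0, 0, 0], "gripper": 0},
  {"translation": [-0.4, -0.95, 0], "angular": [0, 0, 0], "gripper": 0},
  {"translation": [-0.4, -0.95, 0], "angular": [0, 0, 0], "gripper": 0},
  {"translation": [-0.4, -0.95, 0], "angular": [0, 0, 0], "gripper": 0},
  {"translation": [-0.4, -0.95, 0], "angular": [0, 0, 0], "gripper": 0},
  {"translation": [-0.4, -0.95, 0], "angular": [0, 0, 0], "gripper": 0},
  {"translation": [0, 0, 0], "angular": [0, 0, 0], "gripper": 0},
  {"translation": [0, 0, 0], "angular": [0, 0, 0], "gripper": 0},
])

```text
t: 3.1
tool_pos: [0.5663, -0.0842, 0.2306]
tool_rot: [0.18, -3.135, -0.001]
contact_force: [-0.3, 0.2, -0.2]
opening: -0.0001
grip_force: 0.0
```

Emit:
drive_tool([
  {"translation": [-0.37, -0.8, 0], "angular": [0, 0, 0], "gripper": 0},
  {"translation": [-0.37, -0.8, 0], "angular": [0, 0, 0], "gripper": 0},
  {"translation": [-0.37, -0.8, 0], "angular": [0, 0, 0], "gripper": 0},
  {"translation": [0, 0, 0.9], "angular": [0, 0, 0], "gripper": 0},
  {"translation": [0, 0, 0.9], "angular": [0, 0, 0], "gripper": 0},
  {"translation": [0, 0, 0.9], "angular": [0, 0, 0], "gripper": 0},
  {"translation": [0, 0, 0], "angular": [0, 0, 0], "gripper": 0},
  {"translation": [0, 0, 0], "angular": [0, 0, 0], "gripper": 0},
])

```text
t: 4.1
tool_pos: [0.6226, -0.1744, 0.125]
tool_rot: [-0.182, 3.134, -0.001]
contact_force: [0.4, -0.1, -0.8]
opening: -0.0002
grip_force: 0.0
```

```bash
python3 - <<'E'
from h import *
import pickle
w=ctrl.get_image('wrist');t=ctrl.get_image('top');s=ctrl.get_image('scene')
save(w,'w1');pickle.dump((w,t,s),open('i2.pkl','wb'))
print(ctrl.get_obs()['tool_pos'],w['fx'],w['cx'],w['cy'],-w['R'].T@w['t'])
x=np.hstack([cv2.resize(i['color'][r[0]:r[0]+105,r[1]:r[1]+140],(400,300)) for i,r in((t,(140,250)),(s,(165,180)))])
cv2.imwrite('pics/ts1.png',x[:,:,::-1])
E
```

```text
[ 0.62325979 -0.1751619   0.12606028] 325.19226210127806 284.8943459488153 209.0089549857945 [ 0.55250302 -0.18218152  0.26754375]
```

View pics/w1.png

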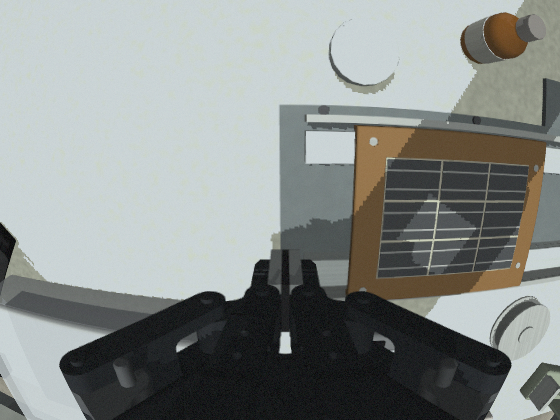

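View pics/ts1.png

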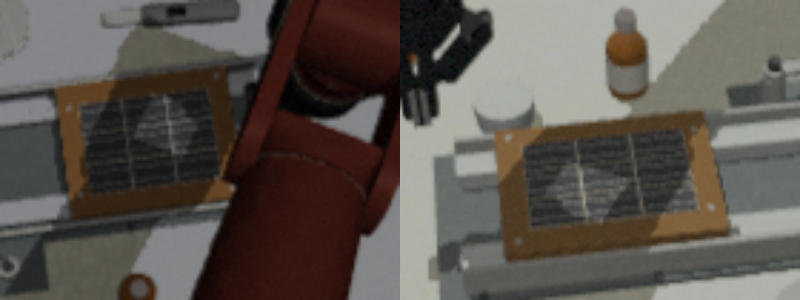

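The wrist view shows the closed fingers at about (287,255). The board's back edge runs from (357,126) to (349,293), with the rails beyond it and the tin at (364,52). I cast the board corners through the fisheye to place the back edge.

```bash
cat >> h.py <<'E'
def wcast(im,u,v,z):
    x,y=(u-im['cx'])/im['fx'],(v-im['cy'])/im['fy'];r=np.hypot(x,y)
    d=np.array([x/r*np.sin(r),y/r*np.sin(r),np.cos(r)])
    R=im['R'];c=-R.T@im['t'];d=R.T@d
    return c+d*(z-c[2])/d[2]
FX=np.array([-.1145,.9934]);FY=np.array([-.9934,-.1145])
E
python3 - <<'E'
from h import *
import pickle
w,t,s=pickle.load(open('i2.pkl','rb'))
for n,p,z in(('bl',(357,126),.043),('br',(349,295),.043),('fl',(545,135),.043),('fr',(532,280),.043),('baseL',(280,105),.006),('tiptop',(365,52),.026),('finger L',(265,258),.126),('fingR',(316,258),.126)):
    P=wcast(w,*p,z)[:2];d=P-[.587,.122];print(n,P.round(4),'fix',(d@FX).round(4),(d@FY).round(4))
d=ctrl.get_obs()['tool_pos'][:2]-[.587,.122];print(d@FX,d@FY)
E
```

```text
bl [ 0.5518 -0.132 ] fix -0.2483 0.0641
br [ 0.6832 -0.1148] fix -0.2462 -0.0685
fl [0.5241 0.0427] fix -0.0716 0.0715
fr [0.6619 0.079 ] fix -0.0513 -0.0695
baseL [ 0.5432 -0.1873] fix -0.3023 0.079
tiptop [ 0.4944 -0.1291] fix -0.2389 0.1207
finger L [ 0.6186 -0.1841] fix -0.3077 0.0037
fingR [ 0.6158 -0.1599] fix -0.2833 0.0037
-0.2993523771177888 -0.001995440888752406
```

Emit:
drive_tool([
  {"translation": [0, 0, 0.8], "angular": [0, 0, 0], "gripper": 0},
  {"translation": [0, 0, 0.8], "angular": [0, 0, 0], "gripper": 0},
  {"translation": [0, 0, 0.7], "angular": [0, 0, 0], "gripper": 0},
  {"translation": [0, 0, 0.32], "angular": [0, 0, 0], "gripper": 0},
  {"translation": [0, 0.2, 0], "angular": [0, 0, 0], "gripper": 0},
  {"translation": [0, 0.2, 0], "angular": [0, 0, 0], "gripper": 0},
  {"translation": [0, 0.16, 0], "angular": [0, 0, 0], "gripper": 0},
  {"translation": [0, 0.16, 0], "angular": [0, 0, 0], "gripper": 0},
])

```text
t: 5.25
tool_pos: [0.6191, -0.1458, 0.0195]
tool_rot: [-0.181, 3.135, -0.001]
contact_force: [0.2, 0.2, -0.5]
opening: -0.0001
grip_force: 0.0
```

Emit:
drive_tool([
  {"translation": [0, 0.16, 0], "angular": [0, 0, 0], "gripper": 0},
  {"translation": [0, 0.16, 0], "angular": [0, 0, 0], "gripper": 0},
  {"translation": [0, 0.16, 0], "angular": [0, 0, 0], "gripper": 0},
  {"translation": [0, 0.16, 0], "angular": [0, 0, 0], "gripper": 0},
  {"translation": [0, 0.16, 0], "angular": [0, 0, 0], "gripper": 0},
  {"translation": [0, 0.16, 0], "angular": [0, 0, 0], "gripper": 0},
  {"translation": [0, 0.16, 0], "angular": [0, 0, 0], "gripper": 0},
  {"translation": [0, 0.16, 0], "angular": [0, 0, 0], "gripper": 0},
])

```text
t: 6.25
tool_pos: [0.6127, -0.095, 0.0185]
tool_rot: [0.18, -3.136, 0.0]
contact_force: [0.1, -1.7, 2.5]
opening: -0.0001
grip_force: 1.1
```

Emit:
drive_tool([
  {"translation": [0, 0.16, 0], "angular": [0, 0, 0], "gripper": 0},
  {"translation": [0, 0.16, 0], "angular": [0, 0, 0], "gripper": 0},
  {"translation": [0, 0.16, 0], "angular": [0, 0, 0], "gripper": 0},
  {"translation": [0, 0.16, 0], "angular": [0, 0, 0], "gripper": 0},
  {"translation": [0, 0.16, 0], "angular": [0, 0, 0], "gripper": 0},
  {"translation": [0, 0.16, 0], "angular": [0, 0, 0], "gripper": 0},
  {"translation": [0, 0.16, 0], "angular": [0, 0, 0], "gripper": 0},
  {"translation": [0, 0.16, 0], "angular": [0, 0, 0], "gripper": 0},
])

```text
t: 7.25
tool_pos: [0.6068, -0.0441, 0.0185]
tool_rot: [0.18, -3.136, 0.0]
contact_force: [-0.4, -1.8, 2.0]
opening: 0.0001
grip_force: 1.1
```

```bash
python3 - <<'E'
from h import *
w=ctrl.get_image('wrist');save(w,'w2')
d=ctrl.get_obs()['tool_pos'][:2]-[.587,.122];print(d@FX,d@FY,ctrl.get_obs()['contact_force'])
E
```

```text
-0.16635474035083178 -0.0005364587503497997 [ 0.87089549  0.19488916 -0.61852243]
```

View pics/w2.png

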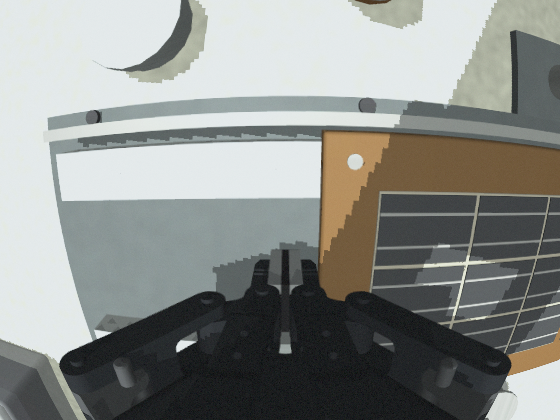

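The board's back edge at (320,130–290) sits against the fingers and is square. About 63 mm remain, so I keep pushing.

Emit:
drive_tool([
  {"translation": [0, 0.16, 0], "angular": [0, 0, 0], "gripper": 0},
  {"translation": [0, 0.16, 0], "angular": [0, 0, 0], "gripper": 0},
  {"translation": [0, 0.16, 0], "angular": [0, 0, 0], "gripper": 0},
  {"translation": [0, 0.16, 0], "angular": [0, 0, 0], "gripper": 0},
  {"translation": [0, 0.16, 0], "angular": [0, 0, 0], "gripper": 0},
  {"translation": [0, 0.16, 0], "angular": [0, 0, 0], "gripper": 0},
  {"translation": [0, 0.16, 0], "angular": [0, 0, 0], "gripper": 0},
  {"translation": [0, 0.16, 0], "angular": [0, 0, 0], "gripper": 0},
])

```text
t: 8.3
tool_pos: [0.6009, 0.0067, 0.0184]
tool_rot: [0.18, -3.136, -0.0]
contact_force: [-0.7, -1.2, -1.2]
opening: 0.0004
grip_force: 0.8
```

Emit:
drive_tool([
  {"translation": [0, 0.16, 0], "angular": [0, 0, 0], "gripper": 0},
])

```text
t: 8.43
tool_pos: [0.6002, 0.0131, 0.0185]
tool_rot: [0.18, -3.136, -0.0]
contact_force: [-0.4, -1.8, -1.1]
opening: -0.0
grip_force: 0.8
```

Emit:
drive_tool([
  {"translation": [0, 0.16, 0], "angular": [0, 0, 0], "gripper": 0},
])

```text
t: 8.55
tool_pos: [0.5995, 0.0195, 0.0185]
tool_rot: [0.18, -3.136, -0.0]
contact_force: [-0.4, -0.2, -1.4]
opening: -0.0002
grip_force: 0.0
```

```bash
python3 - <<'E'
from h import *
t=ctrl.get_image('top');s=ctrl.get_image('scene')
for n,im in(('t',t),('s',s)):
    h=cv2.cvtColor(im['color'],cv2.COLOR_RGB2HSV);P=cloud(im)
    m=(h[...,0]>6)&(h[...,0]<20)&(h[...,1]>100)&(h[...,2]>40)&(h[...,2]<200)&(P[...,0]>.45)&(P[...,0]<.72)&(P[...,1]>.02)&(P[...,1]<.26)&(P[...,2]>.015)&(P[...,2]<.06)
    Q=P[m];d=Q[:,:2]-[.587,.122];print(n,m.sum(),np.median(Q[:,2]),np.percentile(d@FX,[1,99]),np.percentile(d@FY,[1,99]))
print(ctrl.get_obs()['contact_force'])
x=np.hstack([cv2.resize(i['color'][r[0]:r[0]+105,r[1]:r[1]+140],(400,300)) for i,r in((t,(145,200)),(s,(165,250)))])
cv2.imwrite('pics/ts2.png',x[:,:,::-1])
E
```

```text
t 773 0.03963966962681088 [-0.08142748  0.08779259] [-0.07219971  0.06608391]
s 1155 0.03376622480726812 [-0.08715308  0.08944354] [-0.07603189  0.06066743]
[ 0.60998029 -0.65506381 -0.10917247]
```

View pics/ts2.png

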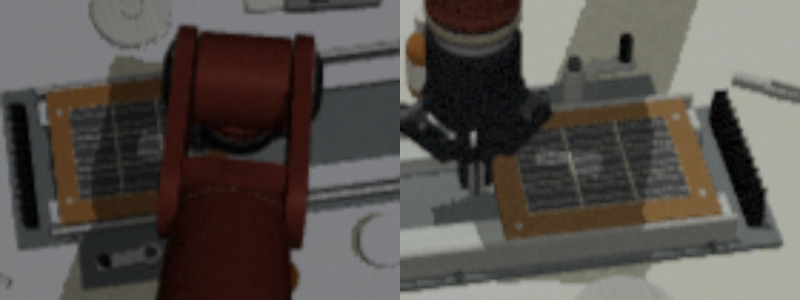

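In the scene half the board lies close to the comb and the brown surface has gone down about 8 mm. A gentle nudge will show whether the notch walls stop it.

Emit:
drive_tool([
  {"translation": [0, 0.05, 0], "angular": [0, 0, 0], "gripper": 0},
  {"translation": [0, 0.05, 0], "angular": [0, 0, 0], "gripper": 0},
])

```text
t: 8.9
tool_pos: [0.5993, 0.0227, 0.0187]
tool_rot: [-0.18, 3.136, -0.001]
contact_force: [0.3, -2.2, 0.1]
opening: 0.0001
grip_force: 1.0
```

```bash
python3 - <<'E'
from h import *
for n in('top','scene'):
    im=ctrl.get_image(n)
    h=cv2.cvtColor(im['color'],cv2.COLOR_RGB2HSV);P=cloud(im)
    m=(h[...,0]>6)&(h[...,0]<20)&(h[...,1]>100)&(h[...,2]>40)&(h[...,2]<200)
    F=np.stack([(P[...,:2]-[.587,.122])@FX,(P[...,:2]-[.587,.122])@FY,P[...,2]],-1)
    m&=(abs(F[...,0])<.085)&(abs(F[...,1])<.066)&(F[...,2]>.015)&(F[...,2]<.06);Q=F[m]
    for _ in range(4):
        c=np.linalg.lstsq(np.c_[Q[:,:2],np.ones(len(Q))],Q[:,2],rcond=None)[0]
        e=Q[:,2]-np.c_[Q[:,:2],np.ones(len(Q))]@c;Q=Q[abs(e)<2*e.std()]
    print(n,len(Q),c)
E
```

```text
top 526 [-0.0014873  -0.00160055  0.03461078]
scene 701 [ 0.00025507 -0.0026371   0.03361783]
```

The plane fits give the board level at about 34 mm, which is 8 mm down from riding, and the nudge met resistance. It is seated.

For the keeper I back off, lift and go to the outer side of the peg (fixture (0.047, 0.147)).

Emit:
drive_tool([
  {"translation": [0, -0.3, 0], "angular": [0, 0, 0], "gripper": 0},
  {"translation": [0, -0.3, 0], "angular": [0, 0, 0], "gripper": 0},
  {"translation": [0, 0, -1], "angular": [0, 0, 0], "gripper": 0},
  {"translation": [0, 0, -1], "angular": [0, 0, 0], "gripper": 0},
  {"translation": [0, 0, -1], "angular": [0, 0, 0], "gripper": 0},
  {"translation": [0.74, 0.85, 0], "angular": [0, 0, 0], "gripper": 0},
  {"translation": [0.74, 0.85, 0], "angular": [0, 0, 0], "gripper": 0},
  {"translation": [0.74, 0.85, 0], "angular": [0, 0, 0], "gripper": 0},
])

```text
t: 10.0
tool_pos: [0.5012, 0.0903, 0.1386]
tool_rot: [-0.178, 3.136, 0.0]
contact_force: [0.2, 0.0, -0.1]
opening: 0.0001
grip_force: 0.0
```

Emit:
drive_tool([
  {"translation": [0.74, 0.85, 0], "angular": [0, 0, 0], "gripper": 0},
  {"translation": [0.74, 0.85, 0], "angular": [0, 0, 0], "gripper": 0},
  {"translation": [0, 0, 0], "angular": [0, 0, 0], "gripper": 0},
  {"translation": [0, 0, 0], "angular": [0, 0, 0], "gripper": 0},
])

```text
t: 10.5
tool_pos: [0.436, 0.1505, 0.1388]
tool_rot: [-0.179, 3.135, -0.0]
contact_force: [0.2, -0.2, -1.2]
opening: -0.0005
grip_force: 0.0
```

```bash
python3 - <<'E'
from h import *
w=ctrl.get_image('wrist');save(w,'w3');s=ctrl.get_image('scene')
import pickle;pickle.dump((w,s),open('i3.pkl','wb'))
o=ctrl.get_obs();d=o['tool_pos'][:2]-[.587,.122];print(d@FX,d@FY,o['tool_pos'],o['q'])
C=cloud(s)[168:195,315:345].reshape(-1,3);q=(C[:,2]>.062)&(C[:,2]<.08);print(q.sum(),np.median(C[q],0))
E
```

```text
0.045332779788894814 0.14644920855381113 [0.43631979 0.15026645 0.13873242] [ 1.70314676e-01 -2.79730993e-01  2.07593380e+00 -2.22473377e-04
  1.34495564e+00 -1.51369459e+00]
25 [0.47429993 0.15729719 0.06961372]
```

View pics/w3.png

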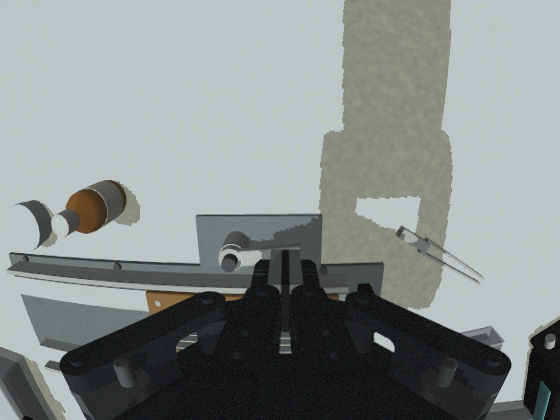

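The keeper arm points along the rail from its pivot at (230,258), and the peg is hidden behind the fingers at about (290,252). Nothing else is nearby. I descend to z ≈ 0.055 and close in.

Emit:
drive_tool([
  {"translation": [0, 0.05, 0.8], "angular": [0, 0, 0], "gripper": 0},
  {"translation": [0, 0, 0.8], "angular": [0, 0, 0], "gripper": 0},
  {"translation": [0, 0, 0.5], "angular": [0, 0, 0], "gripper": 0},
  {"translation": [-0.15, 0, 0], "angular": [0, 0, 0], "gripper": 0},
  {"translation": [-0.15, 0, 0], "angular": [0, 0, 0], "gripper": 0},
  {"translation": [-0.15, 0, 0], "angular": [0, 0, 0], "gripper": 0},
  {"translation": [-0.1, 0, 0], "angular": [0, 0, 0], "gripper": 0},
])

```text
t: 11.48
tool_pos: [0.458, 0.1558, 0.0555]
tool_rot: [-0.18, 3.135, 0.001]
contact_force: [-0.9, 1.0, 0.9]
opening: -0.0
grip_force: 0.6
```

Emit:
drive_tool([
  {"translation": [-0.17, 0.04, 0], "angular": [0, 0, 1], "gripper": 0},
  {"translation": [-0.17, 0.04, 0], "angular": [0, 0, 1], "gripper": 0},
  {"translation": [-0.17, 0.04, 0], "angular": [0, 0, 1], "gripper": 0},
  {"translation": [-0.17, 0.04, 0], "angular": [0, 0, 1], "gripper": 0},
])

```text
t: 11.98
tool_pos: [0.4847, 0.16, 0.0549]
tool_rot: [0.698, 3.063, 0.002]
contact_force: [-0.6, 1.5, 0.8]
opening: -0.0003
grip_force: 0.8
```

```bash
cat > k.py <<'E'
from h import *
from scipy.spatial.transform import Rotation as Ro
o=ctrl.get_obs();d=o['tool_pos'][:2]-[.587,.122];p=np.array([d@FX,d@FY-.110])
R=Ro.from_rotvec(o['tool_rot']).as_matrix();X=np.array([R[:2,0]@FX,R[:2,0]@FY]);Y=np.array([R[:2,1]@FX,R[:2,1]@FY])
print('turn deg',np.degrees(np.arctan2(-Y[1],Y[0])),'r tool',p@X,p@Y,'F tool',o['contact_force']@R,o['tool_pos'][2],o['grip_force'])
E
python3 k.py
```

```text
turn deg 32.25208793741639 r tool 0.015570947351515305 0.04860558320647272 F tool [ 1.18068778  1.05377453 -0.82844178] 0.05491555194882741 0.7745704986155033
```

Emit:
drive_tool([
  {"translation": [-0.17, 0.04, 0], "angular": [0, 0, 1], "gripper": 0},
  {"translation": [-0.17, 0.04, 0], "angular": [0, 0, 1], "gripper": 0},
  {"translation": [-0.17, 0.04, 0], "angular": [0, 0, 1], "gripper": 0},
  {"translation": [-0.17, 0.04, 0], "angular": [0, 0, 1], "gripper": 0},
  {"translation": [-0.17, 0.04, 0], "angular": [0, 0, 1], "gripper": 0},
  {"translation": [-0.17, 0.04, 0], "angular": [0, 0, 1], "gripper": 0},
])

```text
t: 12.72
tool_pos: [0.5198, 0.1381, 0.0551]
tool_rot: [1.883, 2.514, 0.003]
contact_force: [0.3, 1.4, 0.5]
opening: 0.0002
grip_force: 0.7
```

```bash
python3 k.py
```

```text
turn deg 80.25631901727489 r tool 0.015709554257130838 0.04839447472746253 F tool [ 1.31079284  0.67805737 -0.48998898] 0.05512671256807918 0.7109718024730682
```

Tracking well, at about 80°. Now small steps until the stop is felt.

Emit:
drive_tool([
  {"translation": [-0.1, 0.02, 0], "angular": [0, 0, 0.6], "gripper": 0},
  {"translation": [-0.1, 0.02, 0], "angular": [0, 0, 0.6], "gripper": 0},
])

```text
t: 12.98
tool_pos: [0.523, 0.1327, 0.0552]
tool_rot: [-2.085, -2.346, -0.009]
contact_force: [-1.0, 16.1, 0.5]
opening: 0.0003
grip_force: 8.0
```

Emit:
drive_tool([
  {"translation": [-0.05, 0, 0], "angular": [0, 0, 0], "gripper": 0},
  {"translation": [0, 0, 0], "angular": [0, 0, 0], "gripper": 0},
])

```text
t: 13.22
tool_pos: [0.523, 0.1327, 0.0553]
tool_rot: [-2.079, -2.348, -0.013]
contact_force: [-0.3, 15.6, 0.2]
opening: 0.0001
grip_force: 7.9
```

```bash
python3 k.py
```

```text
turn deg 89.64683440318343 r tool 0.017691914549634414 0.04772397376171744 F tool [15.52849072  1.61378616 -0.04848676] 0.05531720389407824 7.876265645027161
```

At the stop (about 15 N). I back off the peg, lift clear and check.

Emit:
drive_tool([
  {"translation": [0.3, 0, 0], "angular": [0, 0, 0], "gripper": 0},
  {"translation": [0.3, 0, 0], "angular": [0, 0, 0], "gripper": 0},
  {"translation": [0, 0, -1], "angular": [0, 0, 0], "gripper": 0},
  {"translation": [0, 0, -1], "angular": [0, 0, 0], "gripper": 0},
  {"translation": [0.9, 0.9, -0.5], "angular": [0, 0, 0], "gripper": 0},
  {"translation": [0.9, 0.9, 0], "angular": [0, 0, 0], "gripper": 0},
  {"translation": [0, -0.9, 0], "angular": [0, 0, 0], "gripper": 0},
  {"translation": [0, 0, 0], "angular": [0, 0, 0], "gripper": 0},
])

```text
t: 14.22
tool_pos: [0.5448, 0.2284, 0.1525]
tool_rot: [-2.079, -2.353, 0.006]
contact_force: [0.0, -0.7, 0.7]
opening: 0.0002
grip_force: 0.0
```

```bash
python3 - <<'E'
from h import *
w=ctrl.get_image('wrist');s=ctrl.get_image('scene')
x=np.hstack([cv2.resize(w['color'],(400,300)),cv2.resize(s['color'][165:270,250:390],(400,300))])
cv2.imwrite('pics/e.png',x[:,:,::-1])
im=s;h=cv2.cvtColor(im['color'],cv2.COLOR_RGB2HSV);P=cloud(im)
m=(h[...,0]>6)&(h[...,0]<20)&(h[...,1]>100)&(h[...,2]>40)&(h[...,2]<200)
d=P[...,:2]-[.587,.122];F=np.stack([d@FX,d@FY,P[...,2]],-1)
g=m&(abs(F[...,0])<.085)&(abs(F[...,1])<.066)&(F[...,2]>.015)&(F[...,2]<.06);Q=F[g]
print('board',np.linalg.lstsq(np.c_[Q[:,:2],np.ones(len(Q))],Q[:,2],rcond=None)[0])
p=(abs(F[...,0])<.03)&(abs(F[...,1]-.065)<.025)&(abs(F[...,2]-.065)<.012);print('peg',p.sum(),np.median(F[p],0))
print(ctrl.get_obs()['contact_force'],ctrl.get_obs()['tool_pos'])
E
```

```text
board [ 0.00051375 -0.00035043  0.03372532]
peg 34 [0.00156097 0.05561647 0.06621706]
[0.43071965 0.33102463 1.19268109] [0.54680928 0.22816237 0.1547401 ]
```

View pics/e.png

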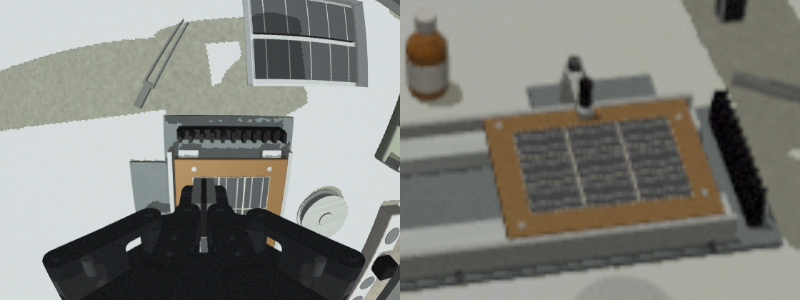

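The scene half shows the board seated and level by the comb. The keeper lies across its edge with the peg at (585,95), and the arm is clear of everything.

```bash
python3 -c "
from station import ctrl
print(ctrl.finish_job())"
```

```text
the job is handed in; nothing more can be done
None
```

The job is handed in with no verdict shown: on the last camera check the board was level in the notches, the keeper was across its edge at its stop, and the robot was clear.

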